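Check the cart handle's two levers

ROBOT

A 7-joint arm with a two-finger parallel gripper is mounted at the origin on the work surface. World frame = base frame: x ahead of the robot, y to its left, z up, the work surface at z = 0. Lengths are in mm, angles in rad, forces in N, time in s.
With the tool pointing down it reaches from about 400 to 875 mm from the base axis. Payload 4.4 kg.
Tool frame: the origin (TCP) lies midway between the tips of the shut fingers; the grasp point (between the pads) lies ctrl.tcp_to_grasp behind it (ctrl.tcp_to_grasp is the distance from the TCP to the grasp point, in mm); z points along the fingers, y is the line along which they close (so a half turn about z gives the same grasp; the last joint's range is limited). The gripper opens to 85 mm and grips with 20 to 120 N. Pads are 22 mm wide; open, the fingers measure 114 mm over their backs; the gripper's body (76 mm by 85 mm) begins 54 mm behind the grasp point. The pads swing forward as they close: fully open they stand 13 mm farther back than shut.
Start: joints at [-1.377, 0.628, 0.038, 1.517, -0.027, 0.996, -0.02], TCP at [166.952, 628.208, 231.313] pointing down, gripper open.
Joint ranges: [-3.06, 3.06], [-0.37, 2.12], [-1.25, 1.32], [0.18, 2.47], [-1.1, 4.24], [0.23, 1.98], [-2.94, 2.94]. Speed limits (rad/s): [2.57, 2.57, 3.14, 3.14, 3.14, 3.14, 3.14].

INTERFACE

Orientations are given as [roll, pitch, yaw] about the fixed x, y, z axes, in that order (R = Rz(yaw) Ry(pitch) Rx(roll)).
In Python, from cell import ctrl, get_image, get_calibration, workorder, boxes_of, place_of gives the robot as it stands.
- The arm moves only by the tool play_rows, never from a script. Its argument "series" is a list that holds one entry, the list of rows, each a list of 7 numbers: the shift along the world's x, y, z in cm, then the turn, a rotation vector about the world's x, y, z in degrees, then the closure, from 0 (fully open) to 1 (shut). A call has 1 to 20 rows; each row shifts and turns the commanded pose from where the row before left it; what a row does not reach is not made up. A row lasts 1/8 s, in which the tool goes at most 62.5 mm and 10.7 degrees, less where a joint would pass 70% of its speed; a pose out of reach is approached as far as the arm can. A call with a gripper value outside its range is refused whole. The fingers move at their own pace and stop on an object; the grip force is fixed at half the most. Time passes only in rows, so rows that do not move let the fingers close. It gives the time, the measured TCP pose, the force, the opening and the grip force at its end, in the units of the state.
- ctrl.read_state(): the state, without advancing time (a new reading comes with each control period).
- get_image(name): name is "scene" or "top" or "wrist"; returns (picture, depth): 400x640x3 uint8, red, green, blue; 400x640 float32, mm along the optical axis (not along the pixel's ray), 0 where there is no reading.
- get_calibration(name): a dict with "K" (3x3 intrinsics, pixels), "R" (3x3) and "t" (3): a world point X has camera coordinates R X + t; the wrist camera has in their place "mount" (4x4, takes a point from camera to tool coordinates, whose origin is the TCP and whose axes are the flange's). Camera axes: x right, y down, z forward; pixel columns grow to the right and rows downward; lengths in mm; the calibration is good to about 2 mm. The wrist camera is an equidistant fisheye: a pixel r from the principal point sees the ray r / f radians off the axis. A picture is of the moment at which its call begins: read the wrist's pose just before it. get_calibration takes no time and is no camera call.
- workorder.finish_job(): hands the job in; it is judged then, once.
Trained networks look in the newest picture that a camera, given by its name, has taken for a name from the list of things; names that differ only in an ending like _2 or _b are one class to them, and where a whole thing is asked for, a point or a joint stands for the part that bears it (a point fixed in the world has none). Each returns a list of dicts, best first, with "p" (0 to 1); they miss things now and then, are a little off and sometimes report something else, mostly with a low value. They report only what shows in the picture. A call takes as long as a camera call.
- boxes_of(target, camera): "pixel" ([column, row] in pixels, amid what is visible of it).
- place_of(target, camera): "pixel" ([column, row] in pixels: a listed point, or the origin of a listed thing).
The state is a dict: "clock": time; "qpos": joint angles; "qd": joint speeds; "tau": joint torques, N m; "eef_pos": TCP position; "tool_rot": TCP orientation; "force": force on the tool from outside, world axes, zero at the start; "torque": the same for the moment, N m; "width": finger opening in mm; "gripper_force": force on a finger pad.
Only numpy, scipy, OpenCV 4.12 (cv2) and the standard library are available. Lean on these libraries where they do the work, as an engineer would, in place of code of your own. Each camera call takes 0.05 s, during which the arm holds its last target. There are 200 camera calls.

TASK

The push handle of the studio's kiln cart is clamped on the bench and its two hand levers have just been adjusted. With the outside of the fingers, press the long ball-ended brake lever in towards the bar until it comes up against its stop, keep it there for about a second to check that it stops short of the bar, and let it spring right back; then do the same with the short lever. Press one lever at a time, do not take a lever between the fingers, do not touch or squeeze the bar, do not force the levers, and leave everything else lying where it is.

Things in the scene. Friction and masses are not known exactly. Their poses are not given: they have to be found in the camera images.
- handle: fixed U-shaped steel push handle on a 150 x 520 x 18 mm plywood board. Origin under the board's centre, on the table; y runs along the bar, +x from levers to bar. Bar 110 mm above the table, 22 mm thick (28 at the grips), legs at y = -215 and 215 mm. Lever pivots sit in dark brackets (top 128 mm) 45 mm in front (-x, robot side) of the bar's axis at y = -165 and 30 mm
- long_lever (a joint): angle of the long lever with a ball end (the brake lever), rad: 0 at rest, leaning away from the bar; grows as it is pressed towards the bar, up to its stop at 0.28, where 15 to 20 mm is left to the bar. A spring returns it; just reaching the stop takes about 6 N at four fifths of its length, a firm press is 10 to 20 N
- long_lever_pivot (a point): the long lever's pivot, 110 mm above the table, in either bracket; turns with the lever: y along the lever to its ball, x towards the bar. The lever is a straight level blade 150 mm long, 14 mm thick, 20 mm tall (100 to 120 mm above the table), pointing to the handle's +y and leaning 0.25 rad off the bar at rest
- long_lever_end (a point): centre of the 24 mm ball at the long lever's end, 150 mm from the pivot; same axes
- short_lever (a joint): angle of the short lever with a plain end, rad: 0 at rest, leaning away from the bar; grows as it is pressed towards the bar, up to its stop at 0.32, where 15 to 20 mm is left to the bar. A spring returns it; just reaching the stop takes about 6 N at four fifths of its length, a firm press is 10 to 20 N
- short_lever_pivot (a point): the short lever's pivot, 110 mm above the table, in either bracket; turns with the lever: y along the lever to its end, x towards the bar. The lever is a straight level blade 100 mm long, 14 mm thick, 20 mm tall (100 to 120 mm above the table), pointing to the handle's +y and leaning 0.25 rad off the bar at rest
- short_lever_end (a point): middle of the short lever's end, 100 mm from the pivot; same axes
- dish: white oblong ceramic dish, 110 x 180 x 20 mm, origin under its centre; bystander behind the handle
- glaze_jar: small glass jar with steel lid, 44 mm diameter, 55 mm tall, origin under its centre; bystander in front of the handle
- tin: steel tin, 60 mm diameter, 45 mm tall, origin under its centre; bystander in front of the handle
- screwdriver: screwdriver lying flat, 170 mm long, below 40 mm high; bystander in front of the handle
- wrench: steel wrench 140 mm long lying on the service board under the bar, below 40 mm above the table; bystander
- brush_cup: white plastic cup 72 mm across, 90 mm tall, with brushes standing up to 155 mm; bystander behind the handle

How it is judged (in metres and radians):
On the way, in this order (a step that is already met when the one before it is completed fails the run):
1. the long lever is pressed against its stop by the fingers while the short one is at rest (value of joint long_lever above 0.266 rad and contact force between the fingers and long_lever above 3 N and value of joint short_lever below 0.05 rad), for 0.6 s.
2. the long lever has sprung back (value of joint long_lever below 0.03 rad), for 0.1 s.
3. the short lever is pressed against its stop by the fingers while the long one is at rest (value of joint short_lever above 0.306 rad and contact force between the fingers and short_lever above 3 N and value of joint long_lever below 0.05 rad), for 0.6 s.
At the end, for the whole second after the job is handed in: both levers are back at rest (under 0.03 rad) and every bystander is within 15 mm of where it was (value of joint each of long_lever, short_lever below 0.03 rad and distance of each of dish, glaze_jar, tin, screwdriver, wrench, brush_cup from where it was at the start of the episode below 0.015 m); the robot touches nothing.
It fails at once if the bar or its stand is touched with more than 2 N (contact force between any of the fingers, the arm and handle above 2 N).
It fails at once if a lever is taken between the fingers ((contact force between the fingers and long_lever above 1 N and x of the grasp point in the frame of long_lever_pivot above -0.006 m) or (contact force between the fingers and short_lever above 1 N and x of the grasp point in the frame of short_lever_pivot above -0.006 m)).
It fails at once if a lever is forced with more than 45 N (contact force between the fingers and long_lever above 45 N or contact force between the fingers and short_lever above 45 N).
It fails at once if both levers are pressed at once (value of joint each of long_lever, short_lever above 0.1 rad).
It fails at once if a bystander is lifted or pushed away (distance of any of dish, glaze_jar, tin, screwdriver, wrench, brush_cup from where it was at the start of the episode above 0.02 m).
It also fails if it takes over 54 s, if anything falls off the work surface, if the arm or the gripper's body presses on something with over 40 N, if the wrist force passes 120 N, or if a joint passes its speed limit or range.

## Working session

There is one attempt and no reset: what is moved stays moved. The work goes in short steps, Python scripts to look and compute and a tool call to move; the robot and the scene stay as the last step left them, time stands still between calls to the robot, and variables do not carry over. Pictures are saved under pics/ and viewed, at most 10 in all, crops included, and the job is handed in when it is done.

Besides the shell and the picture viewer there is one more tool, called after "Request:" as a command line: name --argument value ..., lists and objects as JSON in quotes. play_rows: Moves the arm, as the interface text tells. Its arguments: {"type":"object","properties":{"series":{"type":"array"}},"required":["series"]}

```bash
mkdir -p pics; cat > h.py <<'E'
import numpy as np, cv2
from cell import ctrl, get_image, get_calibration, workorder, boxes_of, place_of
def ray_at_z(cam,px,z):
    c=get_calibration(cam);K,R,t=map(np.array,(c["K"],c["R"],c["t"]))
    d=R.T@np.linalg.inv(K)@np.array([px[0],px[1],1.]);o=-R.T@t
    return o+d*(z-o[2])/d[2]
def cloud(cam,dep):
    c=get_calibration(cam);K,R,t=map(np.array,(c["K"],c["R"],c["t"]))
    v,u=np.mgrid[:400,:640];P=np.stack([(u-K[0,2])/K[0,0]*dep,(v-K[1,2])/K[1,1]*dep,dep],-1)
    return (P-t)@R
E
python3 - <<'E'
from h import *
s=ctrl.read_state();print(s,ctrl.tcp_to_grasp)
Z=dict(handle=0,long_lever_pivot=110,long_lever_end=110,short_lever_pivot=110,short_lever_end=110,dish=0,glaze_jar=0,tin=0,screwdriver=0,brush_cup=0)
for cam in("scene","top"):
    im,d=get_image(cam);cv2.imwrite(f"pics/{cam}.png",im[:,:,::-1])
    for n,z in Z.items():
        r=place_of(n,cam)
        print(cam,n,[(np.round(q["pixel"]),round(q["p"],2),ray_at_z(cam,q["pixel"],z)[:2].round()) for q in r[:2]])
E
```

```text
{'clock': 0.0, 'qpos': array([-1.37680753,  0.62936375,  0.03845867,  1.51840733, -0.02698466,
        0.99633568, -0.01996786]), 'qd': array([ 0.00122211, -0.00165009, -0.00029938,  0.00018095,  0.00019607,
        0.0011457 , -0.00023023]), 'tau': array([ 6.12097265e-04, -5.63391709e+01,  1.22639135e+00, -1.93451875e+01,
        1.09501672e-02,  1.02291009e-02, -1.83071188e-05]), 'eef_pos': array([166.78692799, 627.55244077, 230.36544034]), 'tool_rot': array([-3.13959769e+00,  5.10403651e-05,  2.88182997e+00]), 'force': array([ 0.1921737 , -0.5216147 ,  0.15814614]), 'torque': array([ 0.00067235,  0.05844886, -0.01518377]), 'gripper_force': 0.0, 'width': 85.66849976372107} 18.700000000000003
scene handle [(array([269., 204.]), 0.58, array([618., -90.])), (array([265., 144.]), 0.2, array([ 466., -319.]))]
scene long_lever_pivot [(array([281., 191.]), 0.72, array([648.,   3.])), (array([291., 160.]), 0.61, array([561., -73.]))]
scene long_lever_end [(array([352., 174.]), 0.75, array([493.,  58.]))]
scene short_lever_pivot [(array([226., 137.]), 0.55, array([ 621., -257.]))]
scene sho
[... 621 characters left out ...]
ver_pivot [(array([370., 201.]), 0.79, array([566., -76.]))]
top long_lever_end [(array([301., 233.]), 0.73, array([501.,  58.]))]
top short_lever_pivot [(array([464., 182.]), 0.69, array([ 604., -262.]))]
top short_lever_end [(array([420., 203.]), 0.72, array([ 562., -175.]))]
top dish [(array([375., 111.]), 0.94, array([ 781., -105.])), (array([306., 279.]), 0.36, array([409.,  45.]))]
top glaze_jar [(array([367., 265.]), 0.86, array([440., -84.])), (array([435., 245.]), 0.67, array([ 484., -232.]))]
top tin [(array([304., 280.]), 0.94, array([407.,  50.]))]
top screwdriver [(array([434., 240.]), 0.82, array([ 493., -232.]))]
top brush_cup [(array([295., 140.]), 0.75, array([712.,  73.]))]
```

View pics/top.png

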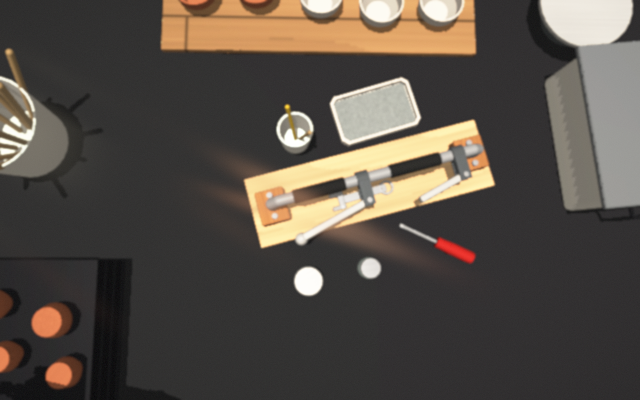

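View pics/scene.png

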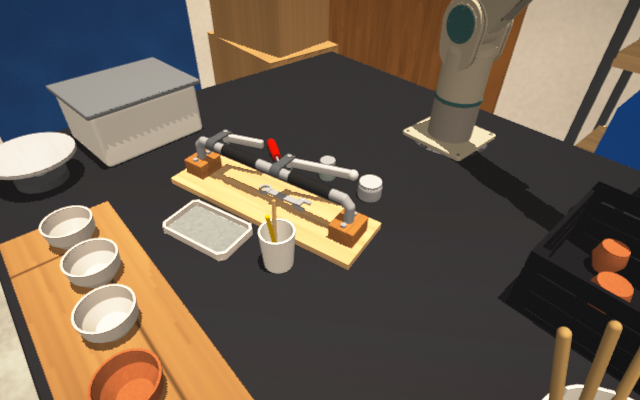

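The top view shows the long lever running from its bracket at (370,201) to its ball at (301,233). The short lever runs from (464,182) to (420,203), and the tin and jar are in front. The network's points agree with the geometry: handle yaw is about 0.20 rad and both levers are at about 0.45 rad. I'll shut the fingers, turn +25°, and move high to the robot side of the long lever.

Request:
play_rows --series '[[[3, -3, 0.8, 0, 0, 3.1, 1], [3, -3, 0.8, 0, 0, 3.1, 1], [3, -3, 0.8, 0, 0, 3.1, 1], [3, -3, 0.8, 0, 0, 3.1, 1], [3, -3, 0.8, 0, 0, 3.1, 1], [3, -3, 0.8, 0, 0, 3.1, 1], [3, -3, 0.8, 0, 0, 3.1, 1], [3, -3, 0.8, 0, 0, 3.1, 1], [0.5, -3.7, 0, 0, 0, 0, 1], [0.5, -3.7, 0, 0, 0, 0, 1], [0.5, -3.7, 0, 0, 0, 0, 1], [0.5, -3.7, 0, 0, 0, 0, 1], [0.5, -3.7, 0, 0, 0, 0, 1], [0.5, -3.7, 0, 0, 0, 0, 1], [0.5, -3.7, 0, 0, 0, 0, 1], [0.5, -3.7, 0, 0, 0, 0, 1], [0.5, -3.7, 0, 0, 0, 0, 1], [0.5, -3.7, 0, 0, 0, 0, 1], [0, 0, 0, 0, 0, 0, 1], [0, 0, 0, 0, 0, 0, 1]]]'

```text
clock: 3.6
eef_pos: [456.9, 19.0, 295.4]
tool_rot: [3.141, 0.0, -2.968]
force: [-1.4, 0.0, 0.9]
width: 0.1
gripper_force: 0.0
```

Request:
play_rows --series '[[[0, 0, -3, 0, 0, 0, 1], [0, 0, -3, 0, 0, 0, 1], [0, 0, -3, 0, 0, 0, 1], [0, 0, -3, 0, 0, 0, 1], [0, 0, -3, 0, 0, 0, 1], [0, 0, -3, 0, 0, 0, 1], [0, 0, -1.7, 0, 0, 0, 1], [0, 0, 0, 0, 0, 0, 1], [0, 0, 0, 0, 0, 0, 1]]]'

```text
clock: 4.72
eef_pos: [457.5, 19.1, 98.9]
tool_rot: [3.141, 0.001, -2.967]
force: [0.1, -0.4, -0.0]
width: -0.1
gripper_force: 0.0
```

```bash
python3 - <<'E'
from h import *
s=ctrl.read_state();print(s["eef_pos"],s["force"],s["tool_rot"])
a,_=get_image("scene");b,_=get_image("wrist")
o=np.vstack([cv2.resize(a[80:280,150:470],(800,500))[:300],cv2.resize(b,(480,300))[:, :] if 0 else cv2.copyMakeBorder(cv2.resize(b,(480,300)),0,0,0,320,cv2.BORDER_CONSTANT)])
cv2.imwrite("pics/a2.png",o[:,:,::-1])
E
```

```text
[457.46423241  19.08377677  98.86410411] [ 0.0818428  -0.37160126 -0.00104528] [ 3.14127761e+00  1.04093310e-03 -2.96723737e+00]
```

View pics/a2.png

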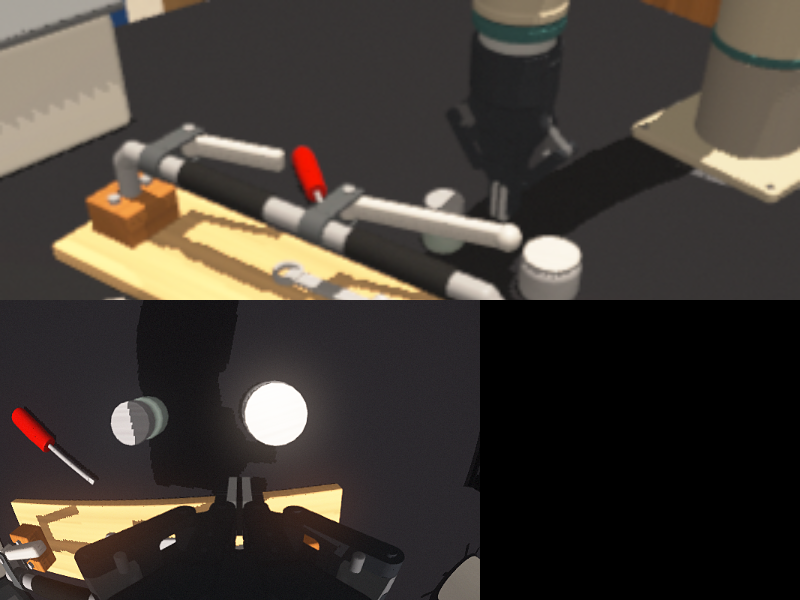

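Request:
play_rows --series '[[[1, 0.2, 0, 0, 0, 0, 1], [1, 0.2, 0, 0, 0, 0, 1], [0.7, 0.15, 0, 0, 0, 0, 1], [0.6, 0.1, 0, 0, 0, 0, 1], [0.6, 0.15, 0, 0, 0, 0, 1], [0.6, 0.1, 0, 0, 0, 0, 1], [0.6, 0.15, 0, 0, 0, 0, 1], [0.6, 0.1, 0, 0, 0, 0, 1], [0, 0, 0, 0, 0, 0, 1]]]'

```text
clock: 5.95
eef_pos: [511.9, 30.6, 97.7]
tool_rot: [3.14, -0.005, -2.968]
force: [-5.5, 0.9, 2.0]
width: -0.6
gripper_force: 2.5
```

Request:
play_rows --series '[[[0.4, 0.1, 0, 0, 0, 0, 1], [0.4, 0.05, 0, 0, 0, 0, 1], [0.4, 0.1, 0, 0, 0, 0, 1], [0.2, 0.05, 0, 0, 0, 0, 1], [0, 0, 0, 0, 0, 0, 1]]]'

```text
clock: 6.58
eef_pos: [522.1, 33.4, 97.5]
tool_rot: [3.139, -0.012, -2.967]
force: [-12.1, 2.5, 6.2]
width: -0.3
gripper_force: 5.7
```

```bash
cat > look.py <<'E'
from h import *
import sys
n,L,z=sys.argv[1],float(sys.argv[2]),110
s=ctrl.read_state();print(s["eef_pos"],s["force"])
get_image("top")
for m in (n+"_end",n+"_pivot"):
    print(m,[(round(q["p"],2),ray_at_z("top",q["pixel"],z)[:2].round(1)) for q in place_of(m,"top")[:2]])
E
python3 look.py long_lever 150
```

```text
[522.1041181   33.35536649  97.46956712] [-12.070255     2.48456307   6.21140166]
long_lever_end []
long_lever_pivot []
```

```bash
python3 - <<'E'
from h import *
a,d=get_image("scene")
for m in ("long_lever_end","long_lever_pivot","short_lever_end"):
    print(m,[(round(q["p"],2),np.round(q["pixel"]),ray_at_z("scene",q["pixel"],110)[:2].round(1)) for q in place_of(m,"scene")[:2]])
b,_=get_image("top")
o=np.vstack([cv2.resize(a[120:240,220:420],(500,300),interpolation=2),cv2.resize(b[150:270,260:460],(500,300),interpolation=2)])
cv2.imwrite("pics/a3.png",o[:,:,::-1])
s=ctrl.read_state();print(s["eef_pos"],s["force"])
E
```

```text
long_lever_end [(0.81, array([346., 184.]), array([527.4,  74.4])), (0.27, array([279., 261.]), array([766.4, 154.3]))]
long_lever_pivot []
short_lever_end [(0.58, array([265., 143.]), array([ 563.2, -172.6]))]
[522.06932171  33.38305545  97.47057002] [-12.46756693   2.34572671   6.98137687]
```

View pics/a3.png

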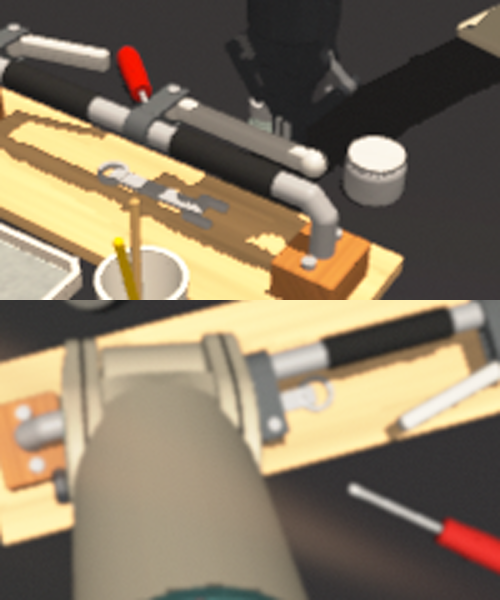

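Request:
play_rows --series '[[[0.2, 0.05, 0, 0, 0, 0, 1], [0.1, 0, 0, 0, 0, 0, 1], [0, 0, 0, 0, 0, 0, 1]]]'

```text
clock: 7.35
eef_pos: [522.3, 33.5, 97.4]
tool_rot: [3.139, -0.017, -2.968]
force: [-17.2, 0.8, 12.8]
width: -0.1
gripper_force: 8.3
```

Request:
play_rows --series '[[[-0.1, 0, 0, 0, 0, 0, 1], [0, 0, 0, 0, 0, 0, 1], [0, 0, 0, 0, 0, 0, 1], [0, 0, 0, 0, 0, 0, 1], [0, 0, 0, 0, 0, 0, 1], [0, 0, 0, 0, 0, 0, 1], [0, 0, 0, 0, 0, 0, 1], [0, 0, 0, 0, 0, 0, 1]]]'

```text
clock: 8.35
eef_pos: [522.2, 33.4, 97.4]
tool_rot: [3.139, -0.015, -2.968]
force: [-15.4, 1.1, 10.6]
width: 0.0
gripper_force: 7.5
```

Request:
play_rows --series '[[[-0.5, -0.1, 0, 0, 0, 0, 1], [-0.7, -0.1, 0, 0, 0, 0, 1], [-1, -0.2, 0, 0, 0, 0, 1], [-1.5, -0.3, 0, 0, 0, 0, 1], [-2, -0.4, 0, 0, 0, 0, 1], [-1.5, -0.3, 0, 0, 0, 0, 1], [0, 0, 0, 0, 0, 0, 1], [0, 0, 0, 0, 0, 0, 1]]]'

```text
clock: 9.35
eef_pos: [459.9, 19.5, 98.6]
tool_rot: [-3.141, 0.003, -2.969]
force: [0.2, 1.1, 0.5]
width: 0.3
gripper_force: 0.0
```

```bash
python3 - <<'E'
from h import *
s=ctrl.read_state();print(s["eef_pos"],s["force"],s["tool_rot"])
for c in("top","scene"):
  get_image(c)
  for m in ("long_lever_end","short_lever_end","short_lever_pivot"):
    print(c,m,[(round(q["p"],2),ray_at_z(c,q["pixel"],110)[:2].round(1)) for q in place_of(m,c)[:2]])
E
```

```text
[459.92376443  19.46043787  98.63160559] [0.23823641 1.0881819  0.47666495] [-3.14138849  0.00319299 -2.96858564]
top long_lever_end [(0.18, array([578.1, -62. ]))]
top short_lever_end [(0.74, array([ 565.7, -175.5]))]
top short_lever_pivot [(0.82, array([ 609.9, -262.1]))]
scene long_lever_end [(0.89, array([490.3,  65.3]))]
scene short_lever_end [(0.57, array([ 562.9, -177.9]))]
scene short_lever_pivot []
```

Request:
play_rows --series '[[[0.6, -3.1, 0, 0, 0, -0.4, 1], [0.6, -3.1, 0, 0, 0, -0.4, 1], [0.6, -3.1, 0, 0, 0, -0.4, 1], [0.6, -3.1, 0, 0, 0, -0.4, 1], [0.6, -3.1, 0, 0, 0, -0.4, 1], [0.6, -3.1, 0, 0, 0, -0.4, 1], [0.6, -3.1, 0, 0, 0, 0, 1], [0, 0, 0, 0, 0, 0, 1], [1, 0.15, 0, 0, 0, 0, 1], [1, 0.15, 0, 0, 0, 0, 1], [0.8, 0.1, 0, 0, 0, 0, 1], [0.6, 0.1, 0, 0, 0, 0, 1], [0.6, 0.1, 0, 0, 0, 0, 1], [0.6, 0.1, 0, 0, 0, 0, 1], [0.6, 0.1, 0, 0, 0, 0, 1], [0, 0, 0, 0, 0, 0, 1]]]'

```text
clock: 11.75
eef_pos: [552.5, -189.6, 98.3]
tool_rot: [-3.142, 0.0, -3.01]
force: [0.6, -0.0, 0.3]
width: -0.1
gripper_force: 0.0
```

Request:
play_rows --series '[[[0.5, 0.1, 0, 0, 0, 0, 1], [0.5, 0.05, 0, 0, 0, 0, 1], [0, 0, 0, 0, 0, 0, 1]]]'

```text
clock: 12.12
eef_pos: [561.0, -187.8, 97.9]
tool_rot: [3.141, -0.002, -3.01]
force: [-3.6, 0.2, 0.8]
width: -0.2
gripper_force: 1.5
```

Request:
play_rows --series '[[[0.4, 0.05, 0, 0, 0, 0, 1], [0.4, 0.05, 0, 0, 0, 0, 1], [0.4, 0.05, 0, 0, 0, 0, 1], [0, 0, 0, 0, 0, 0, 1]]]'

```text
clock: 12.62
eef_pos: [573.1, -186.0, 97.9]
tool_rot: [3.14, -0.002, -3.01]
force: [-4.7, 2.0, 1.8]
width: -0.2
gripper_force: 2.2
```

Request:
play_rows --series '[[[0.4, 0.05, 0, 0, 0, 0, 1], [0.3, 0.05, 0, 0, 0, 0, 1], [0, 0, 0, 0, 0, 0, 1]]]'

```text
clock: 13.0
eef_pos: [579.5, -184.5, 97.8]
tool_rot: [3.139, -0.003, -3.01]
force: [-7.1, 3.2, 0.9]
width: 0.2
gripper_force: 2.6
```

Request:
play_rows --series '[[[0.3, 0.05, 0, 0, 0, 0, 1], [0, 0, 0, 0, 0, 0, 1]]]'

```text
clock: 13.25
eef_pos: [582.4, -183.9, 97.8]
tool_rot: [3.139, -0.004, -3.01]
force: [-6.3, 2.5, 1.9]
width: 0.0
gripper_force: 2.8
```

Request:
play_rows --series '[[[0.2, 0.05, 0, 0, 0, 0, 1], [0, 0, 0, 0, 0, 0, 1]]]'

```text
clock: 13.5
eef_pos: [583.8, -183.4, 97.8]
tool_rot: [3.139, -0.005, -3.01]
force: [-6.7, 2.9, 3.4]
width: 0.1
gripper_force: 3.2
```

```bash
python3 - <<'E'
from h import *
s=ctrl.read_state();print(s["eef_pos"],s["force"])
a,_=get_image("scene")
for m in ("short_lever_end","long_lever_end"):
    print(m,[(round(q["p"],2),np.round(q["pixel"]),ray_at_z("scene",q["pixel"],110)[:2].round(1)) for q in place_of(m,"scene")[:2]])
cv2.imwrite("pics/a4.png",cv2.resize(a[90:210,180:380],(800,480),interpolation=2)[:,:,::-1])
E
```

```text
[ 583.79503005 -183.42299083   97.78253918] [-6.67825307  2.93483135  3.40560573]
short_lever_end [(0.76, array([256., 150.]), array([ 598.4, -158.8]))]
long_lever_end []
```

View pics/a4.png

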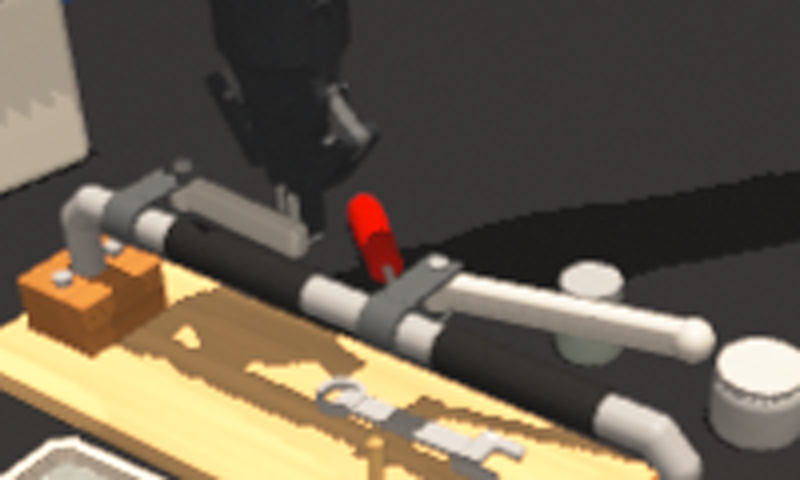

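The picture shows the short lever nearly parallel to the bar, with the fingers on its outer face near (290,215) and a gap left to the bar. The long lever is back at rest. I'll press a little more to confirm the stop.

Request:
play_rows --series '[[[0.2, 0, 0, 0, 0, 0, 1], [0, 0, 0, 0, 0, 0, 1]]]'

```text
clock: 13.9
eef_pos: [583.9, -183.4, 97.7]
tool_rot: [3.138, -0.008, -3.01]
force: [-11.8, 2.9, 5.2]
width: -0.2
gripper_force: 5.0
```

Position no longer changes while the force rises, so the lever is at its stop. I'll add a little force and hold.

Request:
play_rows --series '[[[0.1, 0, 0, 0, 0, 0, 1], [0, 0, 0, 0, 0, 0, 1], [0, 0, 0, 0, 0, 0, 1], [0, 0, 0, 0, 0, 0, 1], [0, 0, 0, 0, 0, 0, 1], [0, 0, 0, 0, 0, 0, 1], [0, 0, 0, 0, 0, 0, 1], [0, 0, 0, 0, 0, 0, 1], [0, 0, 0, 0, 0, 0, 1]]]'

```text
clock: 15.02
eef_pos: [584.0, -183.4, 97.7]
tool_rot: [3.137, -0.01, -3.01]
force: [-12.5, 4.1, 5.1]
width: 0.2
gripper_force: 5.9
```

Request:
play_rows --series '[[[-0.5, -0.1, 0, 0, 0, 0, 1], [-0.7, -0.1, 0, 0, 0, 0, 1], [-1, -0.15, 0, 0, 0, 0, 1], [-1.5, -0.2, 0, 0, 0, 0, 1], [-2, -0.3, 0, 0, 0, 0, 1], [-2, -0.3, 0, 0, 0, 0, 1], [0, 0, 2, 0, 0, 0, 1], [0, 0, 3, 0, 0, 0, 1], [0, 0, 3, 0, 0, 0, 1], [0, 0, 0, 0, 0, 0, 1], [0, 0, 0, 0, 0, 0, 1], [0, 0, 0, 0, 0, 0, 1]]]'

```text
clock: 16.52
eef_pos: [511.7, -196.1, 177.4]
tool_rot: [3.141, -0.001, -3.01]
force: [0.1, 0.2, -0.6]
width: -0.2
gripper_force: 0.0
```

```bash
python3 - <<'E'
from h import *
s=ctrl.read_state();print(s["eef_pos"],s["force"])
a,_=get_image("scene")
for m in ("short_lever_end","long_lever_end"):
    print(m,[(round(q["p"],2),np.round(q["pixel"]),ray_at_z("scene",q["pixel"],110)[:2].round(1)) for q in place_of(m,"scene")[:2]])
cv2.imwrite("pics/a5.png",cv2.resize(a[90:290,150:470],(800,500))[:,:,::-1])
E
```

```text
[ 511.68193943 -196.11476586  177.41633082] [ 0.05633393  0.22766346 -0.55657197]
short_lever_end [(0.6, array([264., 147.]), array([ 574.7, -160. ]))]
long_lever_end [(0.9, array([354., 173.]), array([485.5,  57.5]))]
```

View pics/a5.png

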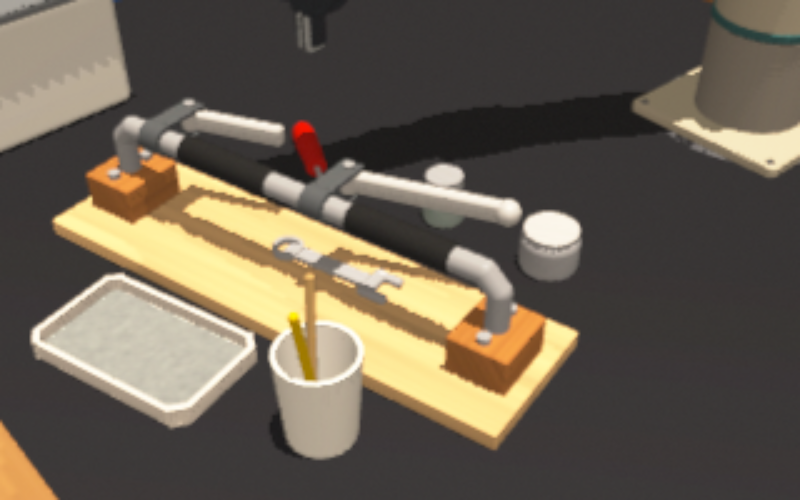

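Both levers lean out at rest again, with ends near (283,135) and (508,212), and everything else is undisturbed.

```bash
python3 -c "
from h import *
print(workorder.finish_job())"
```

```text
the job is handed in; nothing more can be done
None
```

I pressed the long lever and then the short lever to their stops with the shut fingers, held each about a second and let it spring back; the job is handed in (no verdict was returned), and nothing else looked moved in the last picture.

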